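# Set out the gluing board with nested glue cups

### The arm

A 7-joint arm with a two-finger parallel gripper is mounted at the origin on a cart in front of the work surface, level with it; the furniture and walls round the work are solid. World frame = base frame: x ahead of the robot, y to its left, z up, the work surface at z = 0. Lengths are in m, angles in rad, forces in N, time in s.
With the tool pointing down it reaches from about 0.425 to 0.975 m from the base axis. Payload 16.7 kg.
Tool frame: the origin (TCP) lies midway between the tips of the shut fingers; the grasp point (between the pads) lies 19 mm behind it; z points along the fingers, y is the line along which they close (so a half turn about z gives the same grasp; the last joint's range is limited). The gripper opens to 85 mm and grips with 20 to 120 N. Pads are 22 mm wide; open, the fingers measure 114 mm over their backs; the gripper's body (76 mm by 85 mm) begins 54 mm behind the grasp point. The pads swing forward as they close: fully open they stand 13 mm farther back than shut.
Start: joints at [1.02, 0.426, 0.074, 1.606, -0.034, 1.111, -0.067], TCP at [0.264, -0.621, 0.231] pointing down, gripper open.
Joint ranges: [-2.85, 2.85], [-0.5, 2.14], [-1.23, 1.37], [0.21, 2.46], [-1.02, 4.16], [0.16, 2.05], [-2.73, 2.73]. Speed limits (rad/s): [1.89, 1.89, 2.39, 2.39, 3.01, 3.01, 3.01].

### API

Orientations are given as a unit quaternion [x, y, z, w].
In Python, from plant import bot gives the robot as it stands.
- The arm moves only by the tool step_arm, never from a script. Its argument "series" is a list of rows, each an object of numbers: "grip": the opening, from 0 (shut) to 1 (fully open); "x", "y", "z": the shift along the tool's x, y, z in mm; "twist": the turn about the tool's z in rad. A call has 1 to 10 rows; each row is the pose to reach, as a shift and turn from the pose commanded when the call began, along the tool's axes at that moment; what a row does not reach only later rows make up. A row lasts 1/8 s, in which the tool goes at most 62.5 mm and 10.7 degrees, less where a joint would pass 70% of its speed; a pose out of reach is approached as far as the arm can. A call with a gripper value outside its range is refused whole. The fingers move at their own pace and stop on an object; "force" is the grip in N (left out, the last holds). Time passes only in rows, so rows that repeat a pose let the fingers close. It gives the time, the measured TCP pose, the force, the opening and the grip force at its end, in the units of the state.
- bot.sense(): the state, without advancing time (a new reading comes with each control period).
- bot.grab_frame(name): name is "side" or "top" or "wrist"; returns the picture (400x640x3 uint8, blue, green, red); there is no depth.
- bot.camera_info(name): a dict with "mtx" (3x3 intrinsics, pixels), "R" (3x3) and "t" (3): a world point X has camera coordinates R X + t. Camera axes: x right, y down, z forward; pixel columns grow to the right and rows downward; lengths in m; the calibration is good to about 2 mm. A picture is of the moment at which its call begins: read the wrist's pose just before it. camera_info takes no time and is no camera call; for the wrist camera it gives the pose at the moment of the call.
- bot.sign_off(): hands the job in; it is judged then, once.
The state is a dict: "time_s": time; "joint_pos": joint angles; "qd": joint speeds; "effort": joint torques, N m; "position": TCP position; "ee_rot": TCP orientation; "ft_force": force on the tool from outside, world axes, zero at the start; "moment": the same for the moment, N m; "gripper_width": opening from 0.0 (shut) to 1.0 (fully open); "grasp_force": force on a finger pad.
Only numpy, scipy, OpenCV 4.12 (cv2) and the standard library are available. Lean on these libraries where they do the work, as an engineer would, in place of code of your own. Each camera call takes 0.05 s, during which the arm holds its last target. There are 200 camera calls.

### The job

Set out the gluing board: nest the three glue cups upright on it, yellow inside blue and red inside yellow, midway between the roll of masking tape and the dark wooden offcut and in line with them. Stand the yellow tape measure on the board midway between the nested cups and the roll, in the same line, and lay the sanding block flat on top of the offcut, centred on it and with its long sides along the offcut's long sides. Leave the offcut where it is, and let go of everything.

Things in the scene. Friction and masses are not known exactly. Their poses are not given: they have to be found in the camera images.
- gluing_board: Plywood board fixed on the bench, 110 (x) x 560 (y) x 12 mm, flat, turned a few degrees. Origin at the centre of its underside, its top 12 mm above; its y axis is the long axis, along which everything is set out. The roll and the offcut lie on its centre line, 210 mm either side of its centre; which of them is at the left changes.
- tape_roll: Cream roll of masking tape lying flat on the board, 101 mm across, 25 mm high. Origin at the centre of its underside, z up. It is stuck to the board.
- dark_offcut: Dark brown wooden offcut lying flat on the board, 60 (x) x 90 (y) x 20 mm. Origin at the centre of its underside, z up; its long side is its y. Loose; stays where it is and carries the sanding block. Turned up to 0.2 rad from the board.
- blue_cup: Blue open plastic cup, the largest: 66 mm across the rim, 60 mm across the foot, 46 mm high, wall 2.5 mm, floor 4 mm thick, 60 g. Origin at the centre of its underside, z up to the mouth. Starts upright on the bench.
- yellow_cup: Yellow open plastic cup, the middle one: 52 mm across the rim, 46 mm across the foot, 68 mm high, wall 2.5 mm, floor 4 mm thick, 50 g. Origin at the centre of its underside, z up to the mouth. Starts upright on the bench. Nested in the blue cup it stands on that cup's floor with about 4 mm of play all round, and its top 26 mm stand out.
- red_cup: Red open plastic cup, the smallest and tallest: 38 mm across the rim, 32 mm across the foot, 90 mm high, wall 2.5 mm, floor 4 mm thick, 40 g. Origin at the centre of its underside, z up to the mouth. Starts upright on the bench. Nested in the yellow cup it stands on that cup's floor with about 4 mm of play all round, and its top 26 mm stand out.
- measure: Yellow tape measure with a black disc, standing on its base: 36 (x) x 84 (y, over the metal hook) x 65 mm high, 240 g. Origin at the centre of its underside over its whole length, z up; flanks face x and -x; the case reaches from y = -28 to y = +41 mm and x = -16 to +18 mm: grip there, near y = +6 mm. It rocks a little (0.05 rad). Which way it faces at the end does not matter.
- sanding: Brown cork sanding block lying flat, 62 (x) x 112 (y) x 30 mm, 90 g. Origin at the centre of its underside, z up; its long side is its y. Grip it across the 62 mm side.
Things that resemble listed ones, but are neither listed nor needed, are in the scene too. Several things have the shape of the yellow_cup; the one meant has the colours described above.

How it is judged:
By the outcome, as a careful person would: the job done as asked, in the order asked, and still so for the second after the job is handed in, with the robot touching nothing.
It also fails if it takes over 115 s, if anything falls off the work surface, if the arm or the gripper's body presses on something with over 40 N, if the wrist force passes 120 N, or if a joint passes its speed limit or range.

## Working session

There is one attempt and no reset: what is moved stays moved. The work goes in short steps, Python scripts to look and compute and a tool call to move; the robot and the scene stay as the last step left them, time stands still between calls to the robot, and variables do not carry over. Pictures are saved under pics/ and viewed, at most 14 in all, crops included, and the job is handed in when it is done.

Besides the shell and the picture viewer there is one more tool, called as name(argument=value, ...) on one line, values as JSON. step_arm: Moves the arm, as the interface text tells. Its arguments: {"type":"object","properties":{"series":{"type":"array","items":{"type":"object","properties":{"grip":{"type":"number"},"x":{"type":"number"},"y":{"type":"number"},"z":{"type":"number"},"twist":{"type":"number"}}}},"force":{"type":"number"}},"required":["series"]}

```bash
ls; mkdir -p pics; python3 - <<'E'
from plant import bot
import cv2
s=bot.sense();print({k:s[k] for k in('time_s','position','ee_rot','gripper_width')})
for n in('top','side'):
    cv2.imwrite(f'pics/{n}0.png',bot.grab_frame(n)); c=bot.camera_info(n); print(n,c)
E
```

```text
pics
{'time_s': 0.0, 'position': array([ 0.2637825 , -0.6208779 ,  0.23060485]), 'ee_rot': array([ 9.79891923e-01,  1.99527918e-01, -1.80009929e-04, -6.29672183e-04]), 'gripper_width': 0.9982569904324702}
top {'mtx': array([[369.85528933,   0.        , 319.27344886],
       [  0.        , 369.85528933, 201.10434349],
       [  0.        ,   0.        ,   1.        ]]), 'R': array([[ 9.08923766e-03, -9.99958645e-01, -3.06203397e-04],
       [-9.85987984e-01, -8.91124084e-03, -1.66578164e-01],
       [ 1.66568547e-01,  1.81598139e-03, -9.86028205e-01]]), 't': array([-0.01963472,  0.48386222,  1.07347608])}
side {'mtx': array([[396.18686279,   0.        , 323.82803801],
       [  0.        , 396.18686279, 205.71914104],
       [  0.        ,   0.        ,   1.        ]]), 'R': array([[-0.82312031, -0.56765862,  0.01538333],
       [-0.32070453,  0.44233294, -0.8375501 ],
       [ 0.46863798, -0.694338  , -0.54614392]]), 't': array([0.39949062, 0.20430446, 0.87830819])}
```

View pics/top0.png

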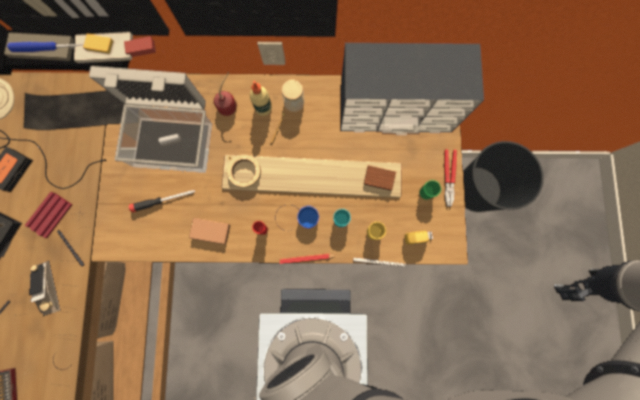

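View pics/side0.png

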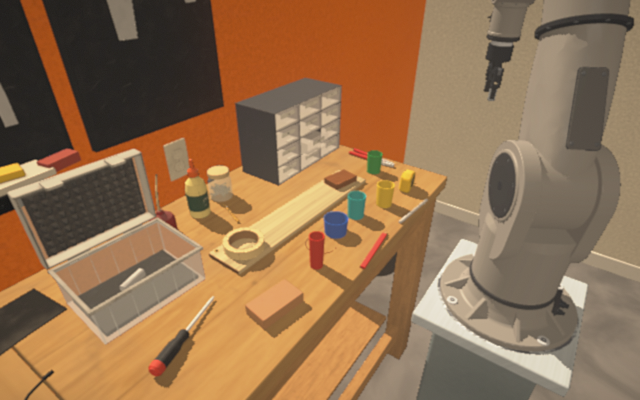

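The top view shows the roll at (243,172), the offcut at (379,178), and the sanding block at (209,231). The red cup is at (260,228), blue at (308,217), yellow at (377,231) and the measure at (419,237). Teal and green cups are distractors.

```bash
cat > h.py <<'E'
import numpy as np, cv2
def px2w(c,u,v,z):
    d=np.linalg.inv(c['mtx'])@np.array([u,v,1.]); d=c['R'].T@d; o=-c['R'].T@c['t']
    return o+d*(z-o[2])/d[2]
def w2px(c,X):
    p=c['mtx']@(c['R']@np.asarray(X,float)+c['t']); return p[:2]/p[2]
E
python3 - <<'E'
import cv2
im=cv2.imread('pics/top0.png')
a=im[145:275,180:330];b=im[145:275,320:470]
cv2.imwrite('pics/ta.png',cv2.resize(a,None,fx=4.6,fy=4.6,interpolation=cv2.INTER_CUBIC)) if 0 else None
f=lambda x:cv2.resize(x,None,fx=4,fy=4,interpolation=cv2.INTER_CUBIC)
cv2.imwrite('pics/ta.png',f(a));cv2.imwrite('pics/tb.png',f(b))
E
```

```text
(no output)
```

View pics/ta.png

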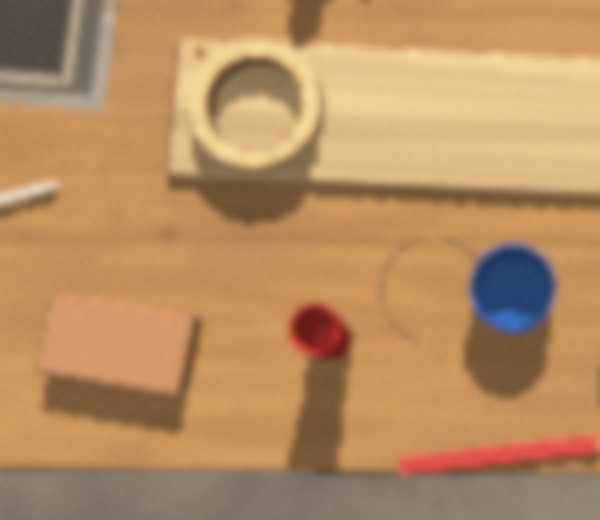

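View pics/tb.png

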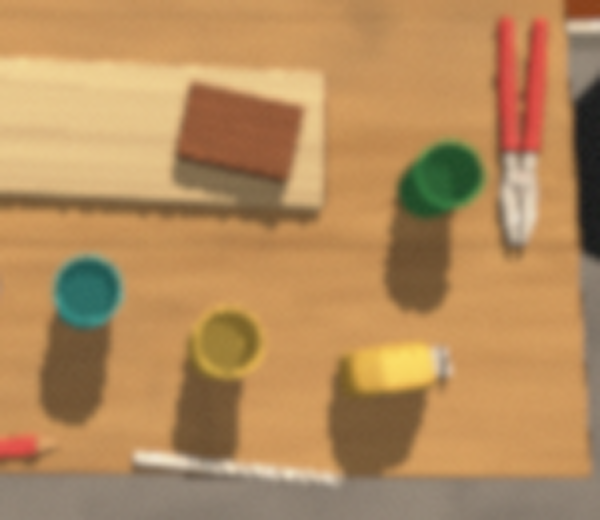

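Left crop: roll centre (257,103), sanding corners (55,295),(195,316),(180,394),(40,372), red rim centre (316,329), blue rim centre (513,288), board left corners (180,38),(168,178). 
Right crop: offcut top corners (192,82),(303,107),(284,181),(178,154), yellow rim centre (227,342), measure top running from (352,370) to (437,363) with its hook at the right, board right corners (324,72),(324,207).

```bash
python3 - <<'E'
from plant import bot
from h import *
c=bot.camera_info('top')
P=lambda o,u,v,z:px2w(c,o+(u+.5)/4-.5,145+(v+.5)/4-.5,z)[:2]
r=lambda *a:P(180,*a); q=lambda *a:P(320,*a)
np.set_printoptions(precision=4,suppress=True)
print('board',[r(180,38,.012),r(168,178,.012),q(324,72,.012),q(324,207,.012)])
b=np.mean([r(180,38,.012),r(168,178,.012),q(324,72,.012),q(324,207,.012)],0);print('bc',b)
roll=r(257,103,.037);print('roll',roll)
o=np.array([q(*p,.032) for p in((192,82),(303,107),(284,181),(178,154))]);print('off',o.mean(0),o)
e=(o[1]+o[2]-o[0]-o[3]);print('ang',np.arctan2(-e[0],-e[1]) )
s=np.array([r(*p,.03) for p in((55,295),(195,316),(180,394),(40,372))]);print('sand',s.mean(0),s);e=(s[1]+s[2]-s[0]-s[3]);print('ang',np.arctan2(-e[0],-e[1]))
print('red',r(316,329,.09),'blue',r(513,288,.046),'yel',q(227,342,.068))
print('meas',q(352,370,.06),q(437,363,.06),q(452,361,.03))
w=bot.camera_info('wrist');print(w)
E
```

```text
board [array([0.6366, 0.2851]), array([0.5239, 0.2886]), array([ 0.6139, -0.27  ]), array([ 0.506, -0.267])]
bc [0.5701 0.0092]
roll [0.5781 0.2167]
off [ 0.5611 -0.1992] [[ 0.5994 -0.1634]
 [ 0.5804 -0.2486]
 [ 0.5222 -0.2326]
 [ 0.5425 -0.152 ]]
ang 0.23336895076521008
sand [0.3929 0.3149] [[0.4295 0.3642]
 [0.4146 0.2578]
 [0.3561 0.266 ]
 [0.3715 0.3716]]
ang 0.14223957383570376
red [0.3998 0.1564] blue [0.436  0.0182] yel [ 0.3956 -0.1816]
meas [ 0.3767 -0.2734] [ 0.3824 -0.3355] [ 0.3863 -0.3556]
{'mtx': array([[327.3809,   0.    , 317.6249],
       [  0.    , 327.3809, 199.8163],
       [  0.    ,   0.    ,   1.    ]]), 'R': array([[ 0.3912, -0.9203, -0.0017],
       [-0.8705, -0.3706,  0.3238],
       [-0.2986, -0.1251, -0.9461]]), 't': array([-0.6739, -0.0421,  0.3805])}
```

step_arm(series=[{"x":445,"y":-572,"z":0,"twist":-1.169,"grip":1},{"x":445,"y":-572,"z":0,"twist":-1.169,"grip":1},{"x":445,"y":-572,"z":0,"twist":-1.169,"grip":1},{"x":445,"y":-572,"z":0,"twist":-1.169,"grip":1},{"x":445,"y":-572,"z":0,"twist":-1.169,"grip":1},{"x":445,"y":-572,"z":0,"twist":-1.169,"grip":1},{"x":445,"y":-572,"z":0,"twist":-1.169,"grip":1},{"x":445,"y":-572,"z":0,"twist":-1.169,"grip":1},{"x":445,"y":-572,"z":0,"twist":-1.169,"grip":1},{"x":445,"y":-572,"z":0,"twist":-1.169,"grip":1}])

```text
time_s: 1.35
position: [0.4243, -0.0153, 0.2315]
ee_rot: [0.707, 0.707, 0.0, 0.0]
ft_force: [0.6, -0.5, 0.2]
gripper_width: 0.999
grasp_force: 0.0
```

step_arm(series=[{"x":95,"y":26,"z":0},{"x":95,"y":26,"z":0},{"x":95,"y":26,"z":0},{"x":95,"y":26,"z":0},{"x":95,"y":26,"z":0},{"x":95,"y":26,"z":0}])

```text
schema error: expected keys grip, x, y, z, twist
```

```bash
python3 - <<'E'
from plant import bot
import cv2,pickle
c=bot.camera_info('wrist');im=bot.grab_frame('wrist');s=bot.sense();print(s['position'],s['ee_rot'],s['time_s'])
pickle.dump(c,open('pics/w1.pkl','wb'));cv2.imwrite('pics/w1.png',im)
cv2.imwrite('pics/w1b.png',cv2.resize(im,(800,500),interpolation=cv2.INTER_CUBIC))
E
```

```text
[ 0.42596137 -0.00786612  0.2319694 ] [7.05049407e-01 7.09156600e-01 1.49897408e-03 5.25671810e-05] 1.4
```

View pics/w1b.png

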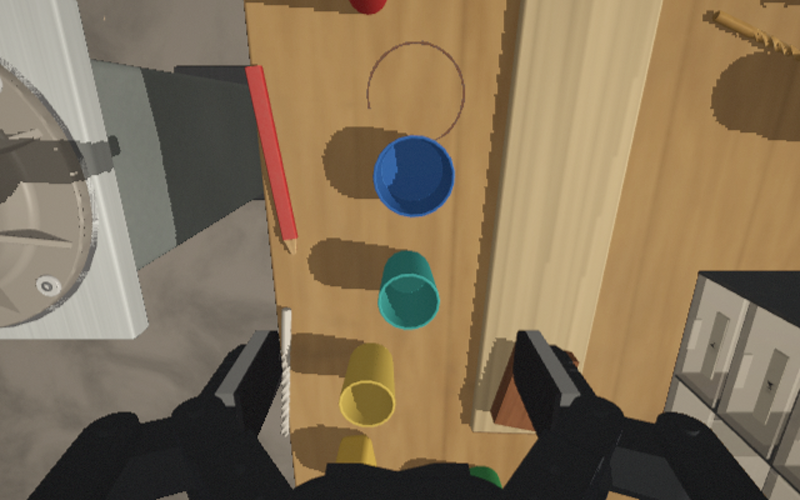

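The wrist view shows the blue rim at (414,176) and the yellow rim at (367,404) in the 1.25x picture. The move itself was refused because every key is required, so I'll repeat it.

step_arm(series=[{"x":95,"y":26,"z":0,"twist":0,"grip":1},{"x":95,"y":26,"z":0,"twist":0,"grip":1},{"x":95,"y":26,"z":0,"twist":0,"grip":1},{"x":95,"y":26,"z":0,"twist":0,"grip":1},{"x":95,"y":26,"z":0,"twist":0,"grip":1}])

```text
time_s: 2.02
position: [0.4501, 0.0768, 0.2312]
ee_rot: [0.708, 0.707, -0.0, 0.0]
ft_force: [0.0, -0.7, 0.5]
gripper_width: 1.0
grasp_force: 0.0
```

```bash
python3 - <<'E'
from plant import bot
import cv2,pickle
c=bot.camera_info('wrist');im=bot.grab_frame('wrist');s=bot.sense();print(s['position'],s['ee_rot'],s['time_s'])
pickle.dump(c,open('pics/w2.pkl','wb'));cv2.imwrite('pics/w2.png',im)
cv2.imwrite('pics/w2b.png',cv2.resize(im,(800,500),interpolation=cv2.INTER_CUBIC))
E
```

```text
[0.45016591 0.07687308 0.2313277 ] [ 7.07669167e-01  7.06543926e-01 -1.39851271e-04  1.09919214e-04] 2.075
```

View pics/w2b.png

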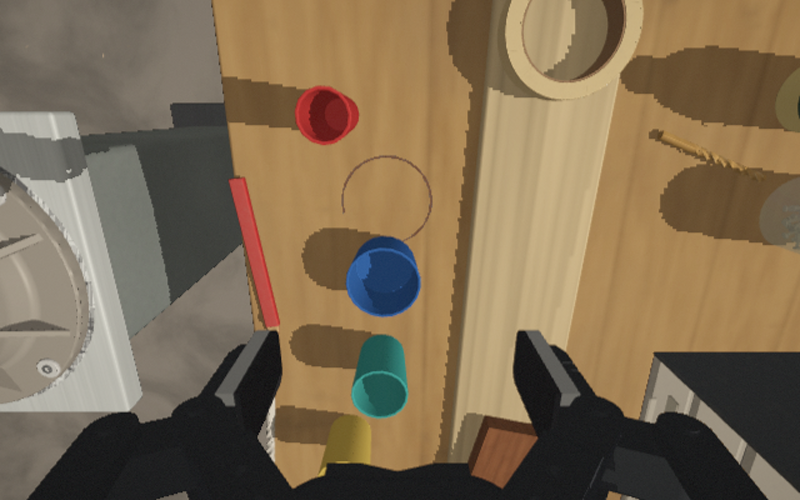

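Wrist view, 1.25x: blue rim centre (384,282), red rim centre (324,115), roll outer edge at u 505–643 and bottom at v=100, board left edge from (487,110) to about (455,440).

```bash
python3 - <<'E'
import pickle
from h import *
np.set_printoptions(precision=4,suppress=True)
def f(c,u,v,z): return px2w(c,(u+.5)/1.25-.5,(v+.5)/1.25-.5,z)[:2]
c2=pickle.load(open('pics/w2.pkl','rb'));c1=pickle.load(open('pics/w1.pkl','rb'))
print('blue',f(c2,384,282,.046),f(c1,414,176,.046),'red',f(c2,324,115,.09),'yel',f(c1,367,404,.068))
print('blue LR',f(c2,347,282,.046),f(c2,420,282,.046),'TB',f(c2,384,248,.046),f(c2,384,316,.046))
print('roll LR',f(c2,505,31,.037),f(c2,643,15,.037),'bottom',f(c2,568,100,.037))
print('edge L',f(c2,487,110,.012),f(c2,457,420,.012),'R',f(c2,615,90,.012),f(c2,572,300,.012))
E
```

```text
blue [0.4384 0.0193] [0.4377 0.0188] red [0.402  0.1575] yel [ 0.397  -0.1831]
blue LR [0.4063 0.0194] [0.4696 0.0193] TB [0.4388 0.0504] [ 0.438  -0.0137]
roll LR [0.5292 0.2152] [0.6283 0.2254] bottom [0.5817 0.1676]
edge L [0.525  0.1604] [ 0.5145 -0.1582] R [0.6291 0.1758] [ 0.6197 -0.0145]
```

step_arm(series=[{"x":-58,"y":-12,"z":60,"twist":0,"grip":1},{"x":-58,"y":-12,"z":120,"twist":0,"grip":1},{"x":-58,"y":-12,"z":165,"twist":0,"grip":1},{"x":-58,"y":-12,"z":200,"twist":0,"grip":1},{"x":-58,"y":-12,"z":226,"twist":0,"grip":1},{"x":-58,"y":-12,"z":226,"twist":0,"grip":1},{"x":-58,"y":-12,"z":226,"twist":0,"grip":0.6},{"x":-58,"y":-12,"z":226,"twist":0,"grip":0.6},{"x":-58,"y":-12,"z":226,"twist":0,"grip":0.6},{"x":-58,"y":-12,"z":226,"twist":0,"grip":0.6}], force=30)

```text
time_s: 3.32
position: [0.439, 0.0197, 0.0068]
ee_rot: [0.707, 0.707, 0.001, 0.001]
ft_force: [-2.8, 0.6, 6.4]
gripper_width: 0.748
grasp_force: 31.1
```

step_arm(series=[{"x":0,"y":0,"z":-40,"twist":0,"grip":0.6},{"x":0,"y":20,"z":-80,"twist":0,"grip":0.6},{"x":-5,"y":80,"z":-80,"twist":0,"grip":0.6},{"x":-10,"y":131,"z":-80,"twist":0,"grip":0.6},{"x":-10,"y":131,"z":-80,"twist":0,"grip":0.6},{"x":-10,"y":131,"z":-80,"twist":0,"grip":0.6}])

```text
time_s: 4.08
position: [0.5688, 0.0098, 0.086]
ee_rot: [0.707, 0.707, 0.0, 0.0]
ft_force: [-0.4, 0.9, -0.4]
gripper_width: 0.752
grasp_force: 33.5
```

```bash
cat >> h.py <<'E'
def rim(im,c,lo,hi,z,roi=None):
    """centre of the biggest HSV blob's hull, seen as a rim at height z"""
    h=cv2.inRange(cv2.cvtColor(im,cv2.COLOR_BGR2HSV),lo,hi)
    if roi: m=np.zeros_like(h);m[roi[1]:roi[3],roi[0]:roi[2]]=255;h&=m
    k=max(cv2.findContours(h,cv2.RETR_EXTERNAL,cv2.CHAIN_APPROX_NONE)[0],key=cv2.contourArea)
    P=np.array([px2w(c,*p[0],z)[:2] for p in k]);return P,cv2.boundingRect(k)
E
cat > look.py <<'E'
import sys,pickle
from plant import bot
from h import *
np.set_printoptions(precision=4,suppress=True)
n,cam=sys.argv[1:3]
c=bot.camera_info(cam);im=bot.grab_frame(cam);s=bot.sense();print(s['position'],s['ee_rot'],s['time_s'],s['gripper_width'],s['ft_force'])
pickle.dump(c,open(f'pics/{n}.pkl','wb'));cv2.imwrite(f'pics/{n}.png',im)
if len(sys.argv)>3:
    x0,y0,x1,y1,k=map(float,sys.argv[3:]);im=im[int(y0):int(y1),int(x0):int(x1)]
else:k=1.25
cv2.imwrite(f'pics/{n}b.png',cv2.resize(im,None,fx=k,fy=k,interpolation=cv2.INTER_CUBIC))
E
python3 look.py w3 wrist 130 150 520 400 2.0
```

```text
[0.5685 0.0098 0.086 ] [ 0.7071  0.7071 -0.      0.0001] 4.125 0.7469957851767358 [-0.1004  0.1157 -1.0192]
```

View pics/w3b.png

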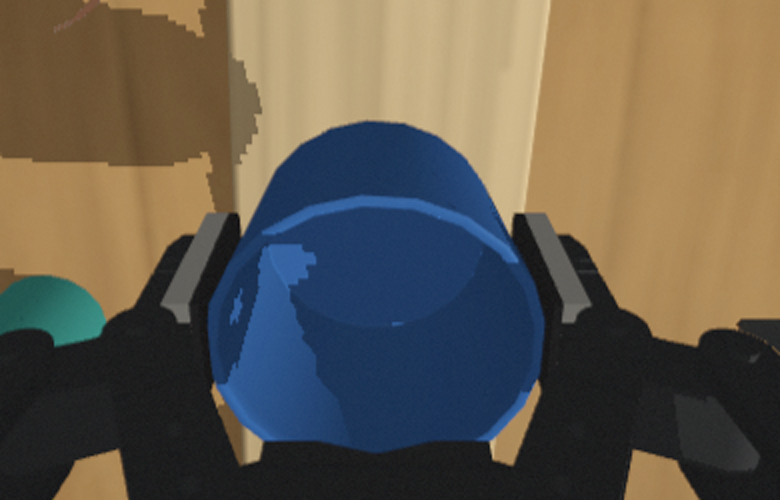

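The cup is held upright. Its far rim edge is at crop (378,196), with sides at u=210 and 545.

```bash
python3 - <<'E'
import pickle
from h import *
c=pickle.load(open('pics/w3.pkl','rb'));f=lambda u,v,z:px2w(c,130+(u+.5)/2-.5,150+(v+.5)/2-.5,z)
p=f(378,196,.1252);print('rim far',p,'centre y',p[1]-.033); p=f(377,125,.0795);print('foot far',p,p[1]-.03)
print(f(210,330,.125),f(545,330,.125))
E
```

```text
rim far [0.56919316 0.04071632 0.1252    ] centre y 0.007716323878117333
foot far [0.56908023 0.03640975 0.0795    ] 0.00640975096009383
[0.53756482 0.01252571 0.125     ] [0.60068312 0.01254744 0.125     ]
```

step_arm(series=[{"x":1,"y":1,"z":40,"twist":0,"grip":0.6},{"x":1,"y":1,"z":60,"twist":0,"grip":0.6},{"x":1,"y":1,"z":67,"twist":0,"grip":0.6},{"x":1,"y":1,"z":67,"twist":0,"grip":0.6},{"x":1,"y":1,"z":67,"twist":0,"grip":1},{"x":1,"y":1,"z":67,"twist":0,"grip":1},{"x":1,"y":1,"z":67,"twist":0,"grip":1}])

```text
time_s: 5.0
position: [0.5704, 0.0108, 0.0186]
ee_rot: [0.707, 0.707, 0.0, 0.0]
ft_force: [0.5, -0.2, 0.4]
gripper_width: 1.0
grasp_force: 0.0
```

step_arm(series=[{"x":0,"y":0,"z":-60,"twist":0,"grip":1},{"x":0,"y":0,"z":-120,"twist":0,"grip":1},{"x":-30,"y":-20,"z":-170,"twist":0,"grip":1},{"x":-80,"y":-53,"z":-190,"twist":0,"grip":1},{"x":-130,"y":-86,"z":-190,"twist":0,"grip":1},{"x":-180,"y":-120,"z":-190,"twist":0,"grip":1},{"x":-210,"y":-140,"z":-190,"twist":0,"grip":1},{"x":-210,"y":-140,"z":-190,"twist":0,"grip":1},{"x":-210,"y":-140,"z":-190,"twist":0,"grip":1}])

```text
time_s: 6.12
position: [0.4306, -0.1987, 0.2085]
ee_rot: [0.707, 0.707, 0.0, 0.0]
ft_force: [-0.8, 0.8, 0.5]
gripper_width: 0.996
grasp_force: 0.0
```

```bash
python3 look.py w4 wrist; python3 look.py t1 top 180 140 470 275 2.7
```

```text
[ 0.4308 -0.1983  0.2085] [0.7067 0.7075 0.0002 0.0001] 6.175 1.000645060027041 [-0.2812  0.222  -1.1041]
[ 0.4309 -0.1981  0.2084] [ 0.7065  0.7077  0.0002 -0.    ] 6.225 0.9993828265753876 [ 0.6174 -0.0761  0.5876]
```

View pics/w4b.png

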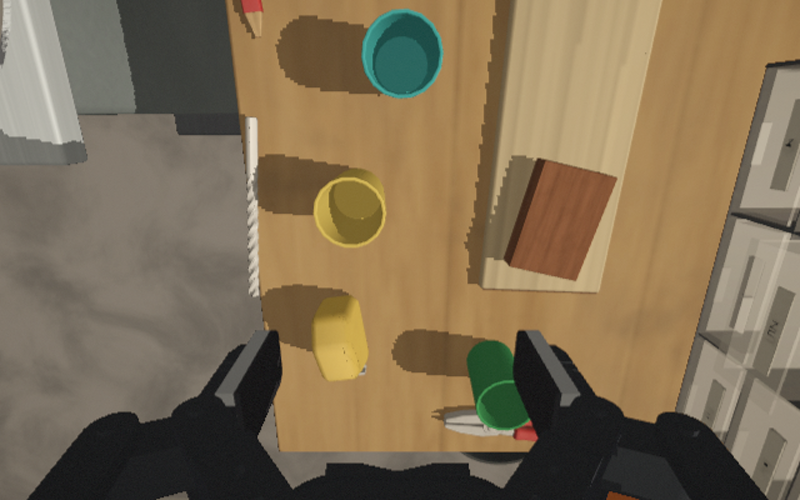

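Yellow rim centre (349,212). Offcut corners (543,158),(616,178),(577,280),(508,262). The measure's body spans u 313–367, v 296–380, hook at (363,371).

```bash
python3 - <<'E'
import pickle
from h import *
np.set_printoptions(precision=4,suppress=True)
c=pickle.load(open('pics/w4.pkl','rb'))
f=lambda u,v,z:px2w(c,(u+.5)/1.25-.5,(v+.5)/1.25-.5,z)[:2]
print('yel',f(349.5,212,.068),f(313,212,.068),f(386,212,.068),f(349,177,.068),f(349,247,.068))
o=np.array([f(*p,.032) for p in((543,158),(616,178),(577,280),(508,262))]);print('off',o.mean(0),o)
e=o[0]+o[1]-o[2]-o[3];print('ang',np.arctan2(e[0],e[1]),[np.linalg.norm(o[i]-o[i-1]) for i in range(4)])
ct=pickle.load(open('pics/t1.pkl','rb'));P,b=rim(cv2.imread('pics/t1.png'),ct,(105,120,50),(125,255,255),.058,(270,140,345,215))
print('blue top',P.min(0),P.max(0),(P.min(0)+P.max(0))/2,b)
print('edge',f(483,288,.012),f(510,80,.012),f(600,292,.012),f(658,15,.012))
E
```

```text
yel [ 0.3969 -0.1831] [ 0.3711 -0.1831] [ 0.4227 -0.1831] [ 0.3975 -0.1585] [ 0.3956 -0.2092]
off [ 0.5617 -0.1997] [[ 0.5419 -0.1495]
 [ 0.6002 -0.1647]
 [ 0.5822 -0.2504]
 [ 0.5226 -0.2342]]
ang 0.2155946040978943 [np.float64(0.08688814205078248), np.float64(0.06028098266444055), np.float64(0.08757351495108076), np.float64(0.06171966324729725)]
blue top [ 0.5357 -0.0167] [0.5944 0.0346] [0.565  0.0089] (303, 164, 18, 20)
edge [ 0.508  -0.2667] [ 0.5169 -0.0931] [ 0.6142 -0.2706] [ 0.621  -0.0492]
```

View pics/t1b.png

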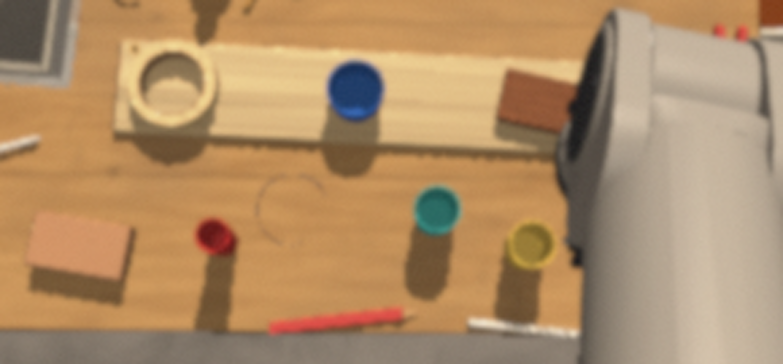

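In the top crop the blue cup stands upright at (355,90) and the roll at (171,83). The offcut is partly hidden by the arm.

step_arm(series=[{"x":15,"y":-34,"z":40,"twist":0,"grip":1},{"x":15,"y":-34,"z":90,"twist":0,"grip":1},{"x":15,"y":-34,"z":135,"twist":0,"grip":1},{"x":15,"y":-34,"z":166,"twist":0,"grip":1},{"x":15,"y":-34,"z":166,"twist":0,"grip":1},{"x":15,"y":-34,"z":166,"twist":0,"grip":0.45},{"x":15,"y":-34,"z":166,"twist":0,"grip":0.45},{"x":15,"y":-34,"z":166,"twist":0,"grip":0.45},{"x":15,"y":-34,"z":166,"twist":0,"grip":0.45},{"x":15,"y":-34,"z":166,"twist":0,"grip":0.45}], force=30)

```text
time_s: 7.48
position: [0.3971, -0.1845, 0.0438]
ee_rot: [0.707, 0.707, 0.0, 0.001]
ft_force: [-2.7, 2.1, 12.2]
gripper_width: 0.593
grasp_force: 28.9
```

```bash
python3 - <<'E'
import pickle
from h import *
c=pickle.load(open('pics/t1.pkl','rb'));f=lambda u,v,z:px2w(c,180+(u+.5)/2.7-.5,140+(v+.5)/2.7-.5,z)[:2]
print('blue',f(355.5,90.5,.058),'roll',f(171.5,83.5,.037))
E
```

```text
blue [0.56582261 0.0092767 ] roll [0.57729561 0.21875225]
```

step_arm(series=[{"x":0,"y":0,"z":-50,"twist":0,"grip":0.45},{"x":0,"y":0,"z":-100,"twist":0,"grip":0.45},{"x":25,"y":50,"z":-116,"twist":0,"grip":0.45},{"x":50,"y":100,"z":-116,"twist":0,"grip":0.45},{"x":80,"y":150,"z":-116,"twist":0,"grip":0.45},{"x":95,"y":172,"z":-116,"twist":0,"grip":0.45},{"x":95,"y":172,"z":-116,"twist":0,"grip":0.45},{"x":95,"y":172,"z":-116,"twist":0,"grip":0.45}])

```text
time_s: 8.48
position: [0.5677, -0.0898, 0.1588]
ee_rot: [0.707, 0.707, -0.0, 0.0]
ft_force: [0.8, -0.4, -0.2]
gripper_width: 0.593
grasp_force: 31.8
```

```bash
python3 look.py w5 wrist
```

```text
[ 0.5675 -0.0901  0.1588] [ 0.7075  0.7068 -0.0002  0.0003] 8.525 0.5973804708730814 [ 0.3546  0.5983 -1.0801]
```

View pics/w5b.png

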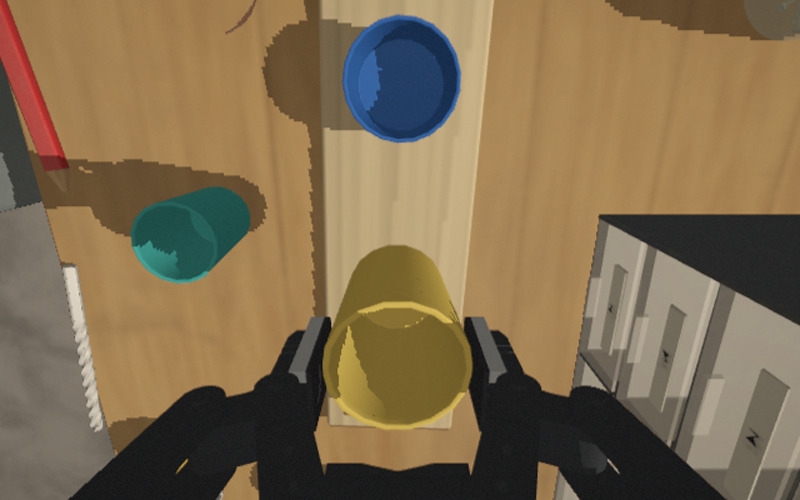

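Blue rim centre (401.5,78.5). The held yellow rim spans u 328–471, v 301–430, and its far foot edge is at v=246.

```bash
python3 - <<'E'
import pickle
from h import *
np.set_printoptions(precision=4,suppress=True)
c=pickle.load(open('pics/w5.pkl','rb'))
f=lambda u,v,z:px2w(c,(u+.5)/1.25-.5,(v+.5)/1.25-.5,z)[:2]
print('blue',f(343,80,.058),f(460,80,.058),f(401,15,.058),f(401,142,.058))
print('yel',f(328,365,.183),f(471,365,.183),f(400,301,.183),f(400,430,.183),'foot',f(399,246,.115))
print('board edges',f(322,60,.012),f(490,60,.012),f(318,300,.012),f(472,280,.012))
E
```

```text
blue [0.5379 0.0095] [0.6021 0.0095] [0.5697 0.041 ] [ 0.5698 -0.0235]
yel [ 0.5445 -0.0871] [ 0.5925 -0.0871] [ 0.5686 -0.0634] [ 0.5687 -0.1143] foot [ 0.5685 -0.0676]
board edges [0.5193 0.0244] [0.6273 0.0243] [ 0.506  -0.1459] [ 0.6248 -0.129 ]
```

step_arm(series=[{"x":50,"y":1,"z":0,"twist":0,"grip":0.45},{"x":98,"y":1,"z":0,"twist":0,"grip":0.45},{"x":98,"y":1,"z":0,"twist":0,"grip":0.45},{"x":98,"y":1,"z":30,"twist":0,"grip":0.45},{"x":98,"y":1,"z":55,"twist":0,"grip":0.45},{"x":98,"y":1,"z":75,"twist":0,"grip":0.45},{"x":98,"y":1,"z":90,"twist":0,"grip":0.45},{"x":98,"y":1,"z":96,"twist":0,"grip":0.45},{"x":98,"y":1,"z":96,"twist":0,"grip":0.45}])

```text
time_s: 9.65
position: [0.5693, 0.0089, 0.0623]
ee_rot: [0.707, 0.707, -0.0, -0.0]
ft_force: [-0.0, 0.4, 0.5]
gripper_width: 0.595
grasp_force: 31.8
```

step_arm(series=[{"x":0,"y":0,"z":2,"twist":0,"grip":0.45},{"x":0,"y":0,"z":3,"twist":0,"grip":0.45},{"x":0,"y":0,"z":3,"twist":0,"grip":0.8},{"x":0,"y":0,"z":3,"twist":0,"grip":0.9},{"x":0,"y":0,"z":3,"twist":0,"grip":0.9},{"x":0,"y":0,"z":-30,"twist":0,"grip":0.9},{"x":0,"y":0,"z":-80,"twist":0,"grip":0.9},{"x":0,"y":0,"z":-130,"twist":0,"grip":0.9}])

```text
time_s: 10.65
position: [0.569, 0.0089, 0.1937]
ee_rot: [0.707, 0.707, -0.0, -0.0]
ft_force: [0.2, -0.9, -0.4]
gripper_width: 0.899
grasp_force: 0.0
```

step_arm(series=[{"x":48,"y":-37,"z":0,"twist":0,"grip":1},{"x":96,"y":-74,"z":0,"twist":0,"grip":1},{"x":144,"y":-111,"z":0,"twist":0,"grip":1},{"x":191,"y":-149,"z":0,"twist":0,"grip":1},{"x":191,"y":-149,"z":0,"twist":0,"grip":1},{"x":191,"y":-149,"z":0,"twist":0,"grip":1},{"x":191,"y":-149,"z":0,"twist":0,"grip":1}])

```text
time_s: 11.52
position: [0.421, 0.1989, 0.1922]
ee_rot: [0.708, 0.706, -0.0, -0.0]
ft_force: [-0.0, 0.1, 0.0]
gripper_width: 1.004
grasp_force: 0.0
```

```bash
python3 look.py w6 wrist
```

```text
[0.4209 0.199  0.1922] [ 0.7078  0.7064 -0.0001 -0.0001] 11.575 1.0026600461946813 [0.0124 0.1121 0.2681]
```

View pics/w6b.png

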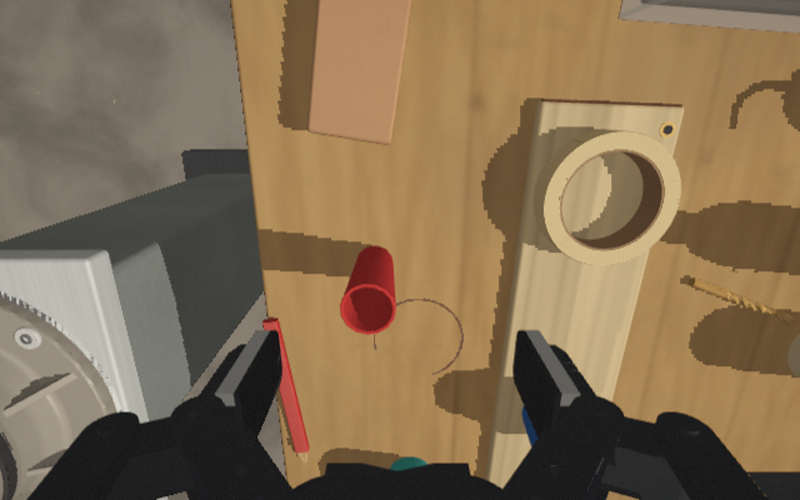

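Red rim centre (368.5,309). Roll outer edge spans u 544–681, v 131–265. The sanding block's near edge runs (309,130)–(390,144), with sides rising to (320,0) and (411,0).

```bash
python3 - <<'E'
import pickle
from h import *
np.set_printoptions(precision=4,suppress=True)
c=pickle.load(open('pics/w6.pkl','rb'))
f=lambda u,v,z:px2w(c,(u+.5)/1.25-.5,(v+.5)/1.25-.5,z)[:2]
print('red',f(341,309,.09),f(397,309,.09),f(368,284,.09),f(368,334,.09))
print('roll',f(544,198,.037),f(681,198,.037),f(603,265,.037),f(612,131,.037))
a,b,d,e=f(309,130,.03),f(390,144,.03),f(320,0,.03),f(411,0,.03);print('sand',a,b,d,e,np.arctan2(d[0]-a[0],d[1]-a[1]),np.arctan2(e[0]-b[0],e[1]-b[1]),np.arctan2(a[1]-b[1],b[0]-a[0]))
print('board',f(543,100,.012),f(684,106,.012))
E
```

```text
red [0.3836 0.1579] [0.4207 0.1579] [0.4019 0.1759] [0.401  0.1391]
roll [0.5287 0.2213] [0.6293 0.2212] [0.5805 0.1686] [0.5707 0.2686]
sand [0.358  0.2693] [0.4157 0.2595] [0.3709 0.3504] [0.43   0.3503] 0.1581283010298091 0.15635203959962501 0.16808355304775768
board [0.5287 0.2895] [0.6337 0.2851]
```

step_arm(series=[{"x":-41,"y":-19,"z":20,"twist":0,"grip":1},{"x":-41,"y":-19,"z":60,"twist":0,"grip":1},{"x":-41,"y":-19,"z":100,"twist":0,"grip":0.8},{"x":-41,"y":-19,"z":126,"twist":0,"grip":0.8},{"x":-41,"y":-19,"z":126,"twist":0,"grip":0.8},{"x":-41,"y":-19,"z":126,"twist":0,"grip":0.3},{"x":-41,"y":-19,"z":126,"twist":0,"grip":0.3},{"x":-41,"y":-19,"z":126,"twist":0,"grip":0.3},{"x":-41,"y":-19,"z":126,"twist":0,"grip":0.3},{"x":-41,"y":-19,"z":126,"twist":0,"grip":0.3}], force=30)

```text
time_s: 12.82
position: [0.4021, 0.159, 0.0676]
ee_rot: [0.707, 0.707, 0.001, 0.001]
ft_force: [-2.0, -1.5, 7.7]
gripper_width: 0.426
grasp_force: 29.1
```

step_arm(series=[{"x":0,"y":0,"z":-50,"twist":0,"grip":0.3},{"x":0,"y":0,"z":-105,"twist":0,"grip":0.3},{"x":-40,"y":28,"z":-130,"twist":0,"grip":0.3},{"x":-90,"y":60,"z":-130,"twist":0,"grip":0.3},{"x":-140,"y":92,"z":-130,"twist":0,"grip":0.3},{"x":-190,"y":124,"z":-130,"twist":0,"grip":0.3},{"x":-240,"y":156,"z":-130,"twist":0,"grip":0.3},{"x":-254,"y":167,"z":-130,"twist":0,"grip":0.3},{"x":-254,"y":167,"z":-130,"twist":0,"grip":0.3},{"x":-254,"y":167,"z":-130,"twist":0,"grip":0.3}])

```text
time_s: 14.08
position: [0.5678, -0.0937, 0.1968]
ee_rot: [0.707, 0.708, 0.0, -0.0]
ft_force: [0.2, -0.2, -0.7]
gripper_width: 0.422
grasp_force: 30.4
```

```bash
python3 look.py w7 wrist
```

```text
[ 0.5678 -0.0936  0.1968] [0.7065 0.7078 0.0002 0.0001] 14.125 0.4274577444299075 [-0.7592  0.3051 -0.0723]
```

View pics/w7b.png

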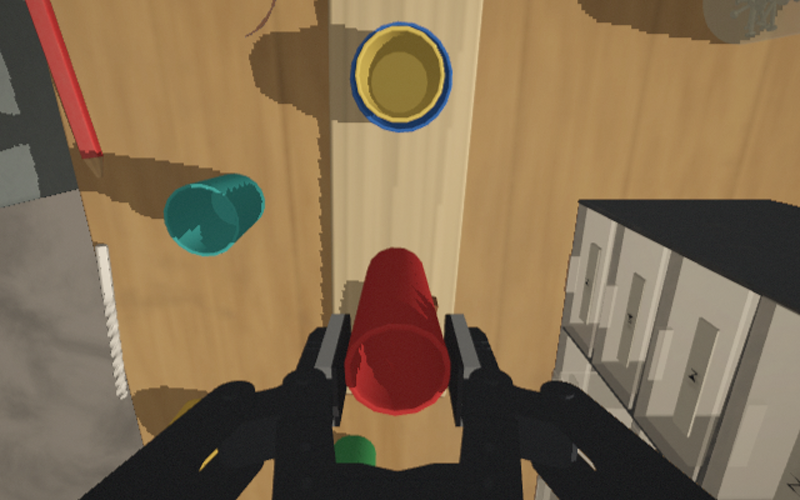

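Yellow is nested in blue, rim centre (401,74.5). The held red rim spans u 345–450, v 325–415, with its far foot edge at v=248.

```bash
python3 - <<'E'
import pickle
from h import *
np.set_printoptions(precision=4,suppress=True)
c=pickle.load(open('pics/w7.pkl','rb'))
f=lambda u,v,z:px2w(c,(u+.5)/1.25-.5,(v+.5)/1.25-.5,z)[:2]
print('yel',f(356,76,.084),f(446,76,.084),f(401,25,.084),f(401,124,.084))
print('blue',f(350,76,.058),f(452,76,.058),f(401,132,.058))
print('red',f(345,366,.219),f(450,366,.219),f(397,325,.219),f(397,415,.219),'foot',f(395,248,.129))
E
```

```text
yel [0.5439 0.0085] [0.5956 0.0086] [0.5697 0.0346] [ 0.5699 -0.0178]
blue [0.5377 0.0104] [0.6023 0.0105] [ 0.5701 -0.0236]
red [ 0.55   -0.0929] [ 0.5859 -0.0928] [ 0.5677 -0.077 ] [ 0.5678 -0.1134] foot [ 0.5666 -0.0805]
```

step_arm(series=[{"x":50,"y":2,"z":0,"twist":0,"grip":0.3},{"x":104,"y":2,"z":0,"twist":0,"grip":0.3},{"x":104,"y":2,"z":0,"twist":0,"grip":0.3},{"x":104,"y":2,"z":0,"twist":0,"grip":0.3},{"x":104,"y":2,"z":30,"twist":0,"grip":0.3},{"x":104,"y":2,"z":55,"twist":0,"grip":0.3},{"x":104,"y":2,"z":80,"twist":0,"grip":0.3},{"x":104,"y":2,"z":98,"twist":0,"grip":0.3},{"x":104,"y":2,"z":106,"twist":0,"grip":0.3},{"x":104,"y":2,"z":106,"twist":0,"grip":0.3}])

```text
time_s: 15.38
position: [0.5702, 0.0087, 0.0903]
ee_rot: [0.707, 0.707, -0.0, -0.0]
ft_force: [0.6, 0.5, -0.3]
gripper_width: 0.431
grasp_force: 30.4
```

step_arm(series=[{"x":0,"y":0,"z":2,"twist":0,"grip":0.3},{"x":0,"y":0,"z":3,"twist":0,"grip":0.3},{"x":0,"y":0,"z":3,"twist":0,"grip":0.6},{"x":0,"y":0,"z":3,"twist":0,"grip":0.7},{"x":0,"y":0,"z":3,"twist":0,"grip":0.7},{"x":0,"y":0,"z":-30,"twist":0,"grip":0.7},{"x":0,"y":0,"z":-80,"twist":0,"grip":0.7},{"x":0,"y":0,"z":-120,"twist":0,"grip":0.7},{"x":-45,"y":-25,"z":-120,"twist":0,"grip":0.8},{"x":-90,"y":-50,"z":-120,"twist":0,"grip":0.8}])

```text
time_s: 16.62
position: [0.5198, -0.0819, 0.2108]
ee_rot: [0.707, 0.707, 0.0, 0.0]
ft_force: [0.5, -1.1, 0.4]
gripper_width: 0.8
grasp_force: 0.0
```

```bash
python3 look.py w8 wrist
```

```text
[ 0.5164 -0.0885  0.2101] [ 0.7089  0.7053 -0.0017  0.0003] 16.675 0.7992424318841597 [-1.3739 -8.5897  0.6941]
```

step_arm(series=[{"x":-50,"y":-20,"z":0,"twist":0,"grip":0.8},{"x":-100,"y":-40,"z":0,"twist":0,"grip":0.8},{"x":-150,"y":-60,"z":0,"twist":0,"grip":0.8},{"x":-200,"y":-80,"z":0,"twist":0,"grip":0.8},{"x":-248,"y":-110,"z":0,"twist":0,"grip":0.8},{"x":-248,"y":-110,"z":0,"twist":0,"grip":0.8},{"x":-248,"y":-110,"z":0,"twist":0,"grip":0.8},{"x":-248,"y":-110,"z":0,"twist":0,"grip":0.8}])

```text
time_s: 17.68
position: [0.4109, -0.3281, 0.2104]
ee_rot: [0.706, 0.708, 0.0, -0.0]
ft_force: [-0.3, -0.4, -0.5]
gripper_width: 0.8
grasp_force: 0.0
```

```bash
python3 look.py w9 wrist; python3 - <<'E'
import cv2,numpy as np
a=cv2.imread('pics/w8.png')[0:200,240:440];b=cv2.imread('pics/w9.png')[100:300,180:380]
cv2.imwrite('pics/m1.png',np.hstack([cv2.resize(x,None,fx=2 if i==0 else 2,fy=2,interpolation=cv2.INTER_CUBIC) for i,x in enumerate((a,b))]))
E
```

```text
[ 0.411  -0.3282  0.2104] [0.7065 0.7077 0.0001 0.    ] 17.725 0.7967898421774173 [ 0.0225  0.231  -0.7533]
```

View pics/m1.png

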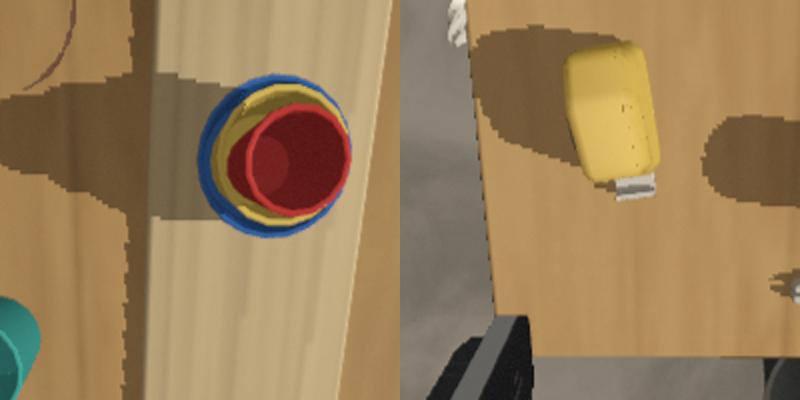

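Left panel: red is nested in yellow in blue, upright. Right panel: the yellow case runs from (567,58)/(640,42) to (588,180)/(660,160), hook at (635,188). I'll fit a box silhouette to the colour mask.

```bash
cat > fit.py <<'E'
import pickle
from h import *
from scipy.optimize import minimize
def mask(n,lo,hi,roi):
    h=cv2.inRange(cv2.cvtColor(cv2.imread(f'pics/{n}.png'),cv2.COLOR_BGR2HSV),lo,hi);m=np.zeros_like(h);x0,y0,x1,y1=roi;m[y0:y1,x0:x1]=h[y0:y1,x0:x1]
    k=max(cv2.findContours(m,0,1)[0],key=cv2.contourArea);m[:]=0;cv2.drawContours(m,[k],-1,255,-1);return m
def fit(views,xs,ys,zs,p0):
    """views: (mask, cam); box extents; p=(x,y,angle of long axis from +y towards +x)"""
    B=np.array([[x,y,z] for x in xs for y in ys for z in zs])
    def cost(p):
        s,c=np.sin(p[2]),np.cos(p[2]);W=np.c_[p[0]+B[:,0]*c+B[:,1]*s,p[1]-B[:,0]*s+B[:,1]*c,B[:,2]];t=0
        for m,cam in views:
            q=cv2.convexHull(np.array([w2px(cam,w) for w in W],np.float32))
            h=np.zeros_like(m);cv2.fillConvexPoly(h,np.round(q*256).astype(np.int32),255,cv2.LINE_AA,8)
            t+=np.abs(h.astype(float)-m).sum()/m.sum(dtype=float)
        return t
    r=None
    for k in range(3):
        x=p0 if r is None else r.x
        r=minimize(cost,x,method='Nelder-Mead',options=dict(initial_simplex=np.array(x)+np.vstack([np.zeros(3),np.diag([.008,.008,.12])/(k+1)])))
    return r.x,r.fun
E
python3 - <<'E'
from fit import *
L=lambda n:pickle.load(open(f'pics/{n}.pkl','rb'))
Y=((18,120,90),(32,255,255))
v9=(mask('w9',*Y,(250,110,320,195)),L('w9'));v4=(mask('w4',*Y,(240,230,300,310)),L('w4'))
for m,_ in(v9,v4):print(cv2.boundingRect(m))
for v in([v9],[v4],[v9,v4]):print(fit(v,(-.016,.018),(-.028,.041),(0,.062),[.382,-.31,-.1]))
f=lambda u,v,z:px2w(v9[1],180+(u-400+.5)/2-.5,100+(v+.5)/2-.5,z)[:2]
print('hook',f(635,199,.01),f(635,199,.02),f(635,176,.02))
E
```

```text
(250, 110, 70, 85)
(248, 234, 52, 76)
(array([ 0.38219849, -0.31766627, -0.19151749]), np.float64(0.33620892514341366))
(array([ 0.38079258, -0.31759473, -0.09555263]), np.float64(0.28365059267048665))
(array([ 0.38147965, -0.3176356 , -0.13162799]), np.float64(0.6314049143044855))
hook [ 0.38841729 -0.36064367] [ 0.38907331 -0.35725262] [ 0.38930785 -0.34439704]
```

```bash
python3 - <<'E'
from fit import *
h=cv2.cvtColor(cv2.imread('pics/w9.png'),cv2.COLOR_BGR2HSV)
for u,v in((600,100),(650,130),(640,60),(590,160),(700,60),(500,80),(570,110)):print((u,v),h[100+v//2,180+(u-400)//2])
L=lambda n:pickle.load(open(f'pics/{n}.pkl','rb'))
Y=((19,165,110),(32,255,255))
v9=(mask('w9',*Y,(250,110,320,195)),L('w9'));v4=(mask('w4',*Y,(240,230,300,310)),L('w4'))
for m,_ in(v9,v4):print(cv2.boundingRect(m))
for v in([v9],[v4],[v9,v4]):print(fit(v,(-.016,.018),(-.028,.041),(0,.062),[.382,-.31,-.1]))
E
```

```text
(600, 100) [ 22 142 216]
(650, 130) [ 22 156 212]
(640, 60) [ 22 156 211]
(590, 160) [ 22 141 214]
(700, 60) [ 17 122 184]
(500, 80) [ 17 127 116]
(570, 110) [ 21 150 175]
(262, 121, 33, 30)
(249, 237, 34, 40)
(array([ 0.37749566, -0.31810204,  0.20153044]), np.float64(21.392522875816994))
(array([ 0.36856984, -0.31898185,  0.22356929]), np.float64(5.017719382835101))
(array([ 0.36710097, -0.31481426,  0.33839552]), np.float64(26.021405871638272))
```

```bash
python3 - <<'E'
from fit import *
L=lambda n:pickle.load(open(f'pics/{n}.pkl','rb'))
Y=((20,128,90),(32,255,255))
v9=(mask('w9',*Y,(250,110,320,195)),L('w9'));v4=(mask('w4',*Y,(240,230,300,310)),L('w4'))
for m,_ in(v9,v4):print(cv2.boundingRect(m))
for v in([v9],[v4],[v9,v4]):print(fit(v,(-.016,.018),(-.028,.041),(0,.062),[.382,-.31,-.1]))
E
```

```text
(262, 120, 49, 71)
(249, 236, 46, 69)
(array([ 0.38093228, -0.31832408, -0.13769478]), np.float64(0.2762879064669346))
(array([ 0.38039398, -0.31727433, -0.06834061]), np.float64(0.3279220327184128))
(array([ 0.38067621, -0.31848029, -0.09292863]), np.float64(0.6153767556246408))
```

step_arm(series=[{"x":16,"y":-30,"z":50,"twist":-0.12,"grip":0.8},{"x":16,"y":-30,"z":100,"twist":-0.12,"grip":0.8},{"x":16,"y":-30,"z":150,"twist":-0.12,"grip":0.8},{"x":16,"y":-30,"z":194,"twist":-0.12,"grip":0.8},{"x":16,"y":-30,"z":194,"twist":-0.12,"grip":0.8},{"x":16,"y":-30,"z":194,"twist":-0.12,"grip":0.25},{"x":16,"y":-30,"z":194,"twist":-0.12,"grip":0.25},{"x":16,"y":-30,"z":194,"twist":-0.12,"grip":0.25},{"x":16,"y":-30,"z":194,"twist":-0.12,"grip":0.25},{"x":16,"y":-30,"z":194,"twist":-0.12,"grip":0.25}], force=40)

```text
time_s: 18.98
position: [0.3813, -0.3139, 0.0182]
ee_rot: [0.664, 0.748, 0.0, 0.002]
ft_force: [-0.4, 2.1, 9.8]
gripper_width: 0.39
grasp_force: 42.3
```

```bash
python3 look.py w10 wrist
```

```text
[ 0.3813 -0.3138  0.0182] [0.6635 0.7481 0.0001 0.0015] 19.025 0.3946403665771691 [0.1874 1.5855 9.6094]
```

step_arm(series=[{"x":0,"y":0,"z":-50,"twist":0,"grip":0.25},{"x":0,"y":0,"z":-100,"twist":0,"grip":0.25},{"x":0,"y":0,"z":-150,"twist":0,"grip":0.25},{"x":45,"y":27,"z":-165,"twist":0.03,"grip":0.25},{"x":90,"y":54,"z":-165,"twist":0.06,"grip":0.25},{"x":140,"y":84,"z":-165,"twist":0.1,"grip":0.25},{"x":190,"y":114,"z":-165,"twist":0.13,"grip":0.25},{"x":240,"y":144,"z":-165,"twist":0.16,"grip":0.25},{"x":290,"y":174,"z":-165,"twist":0.16,"grip":0.25},{"x":340,"y":204,"z":-165,"twist":0.16,"grip":0.25}])

```text
time_s: 20.27
position: [0.5428, 0.0503, 0.1828]
ee_rot: [0.721, 0.693, 0.0, 0.001]
ft_force: [1.1, -1.4, -2.1]
gripper_width: 0.397
grasp_force: 41.6
```

step_arm(series=[{"x":40,"y":17,"z":0,"twist":0,"grip":0.25},{"x":71,"y":30,"z":0,"twist":0,"grip":0.25},{"x":71,"y":30,"z":0,"twist":0,"grip":0.25},{"x":71,"y":30,"z":0,"twist":0,"grip":0.25}])

```text
time_s: 20.78
position: [0.5747, 0.1179, 0.182]
ee_rot: [0.721, 0.693, -0.0, 0.0]
ft_force: [0.6, -0.9, -2.1]
gripper_width: 0.39
grasp_force: 41.5
```

```bash
python3 look.py w11 wrist; python3 - <<'E'
from fit import *
np.set_printoptions(precision=4,suppress=True)
c=pickle.load(open('pics/w11.pkl','rb'));m=mask('w11',(20,128,60),(32,255,255),(230,150,420,400))
print(cv2.boundingRect(m))
for r in range(150,400,8):
    q=np.where(m[r])[0]
    if len(q):print(r,q.min(),q.max(),end='; ')
E
```

```text
[0.5747 0.1175 0.1819] [ 0.7215  0.6924 -0.0001  0.0004] 20.825 0.3937784355367927 [ 0.4943 -1.1841 -1.9795]
(270, 190, 94, 166)
190 293 340; 198 283 348; 206 281 353; 214 278 355; 222 275 358; 230 273 360; 238 272 361; 246 272 361; 254 272 362; 262 271 362; 270 271 362; 278 271 363; 286 271 363; 294 271 363; 302 272 362; 310 273 361; 318 274 360; 326 275 359; 334 277 359; 342 278 356; 350 282 349;
```

```bash
python3 - <<'E'
from fit import *
np.set_printoptions(precision=4,suppress=True)
c=pickle.load(open('pics/w11.pkl','rb'));m=mask('w11',(20,128,60),(32,255,255),(230,150,420,400))
print(fit([(m,c)],(-.016,.018),(-.028,.041),(.164,.227),[.5737,.113,.04]))
for z in(.164,.174,.184):print(z,px2w(c,316,190,z))
for z in(.22,.229):print(z,px2w(c,316,356,z),px2w(c,271,280,z),px2w(c,363,280,z))
im=cv2.imread('pics/w11.png');print(cv2.cvtColor(im,cv2.COLOR_BGR2HSV)[170:400:10,316].tolist())
E
```

```text
(array([0.573 , 0.1089, 0.0401]), np.float64(0.4015252883774654))
0.164 [0.5752 0.1523 0.164 ]
0.174 [0.5754 0.1554 0.174 ]
0.184 [0.5756 0.1584 0.184 ]
0.22 [0.5733 0.1002 0.22  ] [0.5584 0.1358 0.22  ] [0.592  0.1345 0.22  ]
0.229 [0.5738 0.109  0.229 ] [0.5601 0.1415 0.229 ] [0.5908 0.1403 0.229 ]
[[19, 89, 183], [20, 89, 181], [21, 165, 128], [21, 172, 123], [21, 172, 123], [22, 167, 157], [22, 161, 188], [22, 150, 199], [21, 151, 199], [21, 150, 200], [22, 149, 202], [21, 147, 200], [20, 153, 140], [20, 156, 137], [20, 155, 133], [21, 160, 132], [20, 158, 132], [20, 158, 131], [21, 143, 207], [16, 101, 180], [20, 89, 180], [120, 26, 29], [120, 9, 27]]
```

step_arm(series=[{"x":0,"y":1,"z":40,"twist":0,"grip":0.25},{"x":0,"y":1,"z":80,"twist":0,"grip":0.25},{"x":0,"y":1,"z":115,"twist":0,"grip":0.25},{"x":0,"y":1,"z":135,"twist":0,"grip":0.25},{"x":0,"y":1,"z":145,"twist":0,"grip":0.25},{"x":0,"y":1,"z":149,"twist":0,"grip":0.25},{"x":0,"y":1,"z":149,"twist":0,"grip":0.25}])

```text
time_s: 21.7
position: [0.5764, 0.1186, 0.033]
ee_rot: [0.721, 0.693, 0.0, 0.0]
ft_force: [-0.1, -0.0, -1.4]
gripper_width: 0.389
grasp_force: 41.5
```

step_arm(series=[{"x":0,"y":0,"z":2,"twist":0,"grip":0.25},{"x":0,"y":0,"z":3,"twist":0,"grip":0.25},{"x":0,"y":0,"z":3,"twist":0,"grip":0.25}])

```text
time_s: 22.08
position: [0.5764, 0.1186, 0.0302]
ee_rot: [0.721, 0.693, 0.0, 0.0]
ft_force: [-2.4, -1.4, 9.2]
gripper_width: 0.389
grasp_force: 42.7
```

step_arm(series=[{"x":0,"y":0,"z":0,"twist":0,"grip":0.6},{"x":0,"y":0,"z":0,"twist":0,"grip":0.7},{"x":0,"y":0,"z":0,"twist":0,"grip":0.7},{"x":0,"y":0,"z":-40,"twist":0,"grip":0.7},{"x":0,"y":0,"z":-90,"twist":0,"grip":0.7},{"x":0,"y":0,"z":-140,"twist":0,"grip":1},{"x":20,"y":-18,"z":-180,"twist":0.06,"grip":1},{"x":60,"y":-52,"z":-180,"twist":0.116,"grip":1},{"x":100,"y":-88,"z":-180,"twist":0.116,"grip":1},{"x":140,"y":-124,"z":-180,"twist":0.116,"grip":1}])

```text
time_s: 23.32
position: [0.4565, 0.2645, 0.2096]
ee_rot: [0.76, 0.65, 0.0, 0.0]
ft_force: [0.3, 0.9, 0.1]
gripper_width: 1.005
grasp_force: 0.0
```

step_arm(series=[{"x":40,"y":-45,"z":0,"twist":0,"grip":1},{"x":40,"y":-45,"z":0,"twist":0,"grip":1},{"x":40,"y":-45,"z":0,"twist":0,"grip":1},{"x":40,"y":-45,"z":0,"twist":0,"grip":1}])

```text
time_s: 23.82
position: [0.4201, 0.3089, 0.2092]
ee_rot: [0.761, 0.649, -0.0, 0.0]
ft_force: [-0.1, -0.0, 0.1]
gripper_width: 0.998
grasp_force: 0.0
```

```bash
python3 look.py w12 wrist; python3 look.py t2 top; python3 - <<'E'
from fit import *
np.set_printoptions(precision=4,suppress=True)
L=lambda n:pickle.load(open(f'pics/{n}.pkl','rb'))
h=cv2.cvtColor(cv2.imread('pics/w12.png'),cv2.COLOR_BGR2HSV)
c=L('w12');u,v=w2px(c,[.3945,.317,.03]).astype(int);print(u,v,h[v,u],h[v,u+70],h[v-60:v+61:15,u].tolist())
ct=L('t2');it=cv2.imread('pics/t2.png');ht=cv2.cvtColor(it,cv2.COLOR_BGR2HSV)
for X in((.573,.114,.07),(.3945,.317,.03)):
    u,v=w2px(ct,X).astype(int);print('top',u,v,ht[v,u-14:u+15:4].tolist())
E
```

```text
[0.4201 0.309  0.2092] [ 0.7607  0.6491 -0.0001  0.    ] 23.875 1.0050903221338832 [-0.0414  0.8367 -0.3399]
[0.42   0.3091 0.2092] [ 0.7606  0.6492 -0.0001  0.    ] 23.925 0.9997556232678216 [ 0.3021 -0.0774 -0.6789]
291 171 [ 14 113 181] [ 17 124 171] [[17, 128, 169], [14, 114, 181], [14, 113, 181], [15, 113, 180], [14, 113, 181], [15, 113, 180], [14, 116, 180], [14, 116, 180], [18, 125, 177]]
top 276 169 [[19, 129, 224], [21, 162, 235], [24, 151, 249], [24, 151, 249], [23, 151, 249], [20, 171, 222], [19, 127, 221], [20, 89, 230]]
top 208 230 [[17, 51, 200], [16, 50, 200], [17, 51, 196], [17, 49, 194], [17, 50, 192], [17, 49, 187], [16, 50, 182], [18, 50, 174]]
```

```bash
python3 - <<'E'
from fit import *
np.set_printoptions(precision=4,suppress=True)
L=lambda n:pickle.load(open(f'pics/{n}.pkl','rb'))
c=L('w12');im=cv2.imread('pics/w12.png');im=cv2.GaussianBlur(im,(3,3),0);cv2.imwrite('pics/w12s.png',im)
m=mask('w12s',(8,80,60),(15,135,255),(230,80,370,260));m=cv2.morphologyEx(m,cv2.MORPH_OPEN,np.ones((7,7)))
print(cv2.boundingRect(m),m.sum()/255)
print('sand',fit([(m,c)],(-.031,.031),(-.056,.056),(0,.03),[.3945,.317,.157]))
k=max(cv2.findContours(m,0,1)[0],key=cv2.contourArea);print(cv2.boxPoints(cv2.minAreaRect(k)))
mt=mask('t2',(22,128,90),(32,255,255),(255,150,300,190));print('meas',cv2.boundingRect(mt),fit([(mt,L('t2'))],(-.016,.018),(-.028,.041),(.012,.074),[.573,.114,.04]))
E
cp pics/w12s.png pics/x.png; python3 - <<'E'
E
```

```text
(259, 114, 63, 106) 6396.0
sand (array([0.394 , 0.3153, 0.1534]), np.float64(0.10402763982390956))
[[259. 114.]
 [321. 114.]
 [321. 219.]
 [259. 219.]]
meas (267, 165, 14, 8) (array([0.5565, 0.1097, 1.0658]), np.float64(2.7826561552456033))
```

step_arm(series=[{"x":3,"y":-27,"z":60,"twist":0,"grip":1},{"x":3,"y":-27,"z":110,"twist":0,"grip":1},{"x":3,"y":-27,"z":155,"twist":0,"grip":1},{"x":3,"y":-27,"z":190,"twist":0,"grip":1},{"x":3,"y":-27,"z":207,"twist":0,"grip":1},{"x":3,"y":-27,"z":207,"twist":0,"grip":1},{"x":3,"y":-27,"z":207,"twist":0,"grip":0.6},{"x":3,"y":-27,"z":207,"twist":0,"grip":0.6},{"x":3,"y":-27,"z":207,"twist":0,"grip":0.6},{"x":3,"y":-27,"z":207,"twist":0,"grip":0.6}], force=40)

```text
time_s: 25.18
position: [0.394, 0.3175, 0.0038]
ee_rot: [0.76, 0.65, 0.001, 0.0]
ft_force: [-1.0, -0.8, 7.8]
gripper_width: 0.718
grasp_force: 42.4
```

step_arm(series=[{"x":0,"y":0,"z":-50,"twist":0,"grip":0.6},{"x":0,"y":0,"z":-100,"twist":0,"grip":0.6},{"x":0,"y":0,"z":-150,"twist":0,"grip":0.6},{"x":0,"y":0,"z":-190,"twist":0,"grip":0.6},{"x":0,"y":0,"z":-190,"twist":0,"grip":0.6},{"x":0,"y":0,"z":-190,"twist":0,"grip":0.6}])

```text
time_s: 25.92
position: [0.3932, 0.3166, 0.1925]
ee_rot: [0.76, 0.65, 0.0, 0.0]
ft_force: [0.6, -0.5, -2.0]
gripper_width: 0.713
grasp_force: 46.0
```

```bash
python3 look.py w13 wrist; python3 - <<'E'
from fit import *
np.set_printoptions(precision=4,suppress=True)
L=lambda n:pickle.load(open(f'pics/{n}.pkl','rb'))
D=((0,90,30),(13,255,150));
v4=(mask('w4',*D,(385,110,510,240)),L('w4'));v0=(mask('top0',*D,(355,155,405,200)),__import__('plant').bot.camera_info('top'))
for m,_ in(v4,v0):print(cv2.boundingRect(m),m.sum()/255)
for v in([v4],[v0]):print('off',fit(v,(-.03,.03),(-.045,.045),(.012,.032),[.5615,-.1995,.22]))
h=cv2.cvtColor(cv2.GaussianBlur(cv2.imread('pics/w13.png'),(3,3),0),cv2.COLOR_BGR2HSV);print([(r,h[r,317].tolist()) for r in range(60,360,12)])
c=L('w13')
for y in(.056,.059,.053):
    a=.158;X=np.array([.394+y*np.sin(a),.3175+y*np.cos(a)]);print(y,w2px(c,[*X,.22]),w2px(c,[*X,.19]))
E
```

```text
[0.393  0.3165 0.1919] [ 0.7601  0.6498 -0.0003  0.0002] 25.975 0.7115323926215809 [-0.359   0.8377 -1.7501]
(403, 127, 90, 97) 5562.0
(365, 167, 29, 23) 405.0
off (array([ 0.5624, -0.2019,  0.2465]), np.float64(0.08296493714350177))
off (array([ 0.5599, -0.1989,  0.3998]), np.float64(0.6706656983781166))
[(60, [17, 126, 174]), (72, [17, 126, 176]), (84, [17, 125, 176]), (96, [17, 127, 177]), (108, [18, 126, 178]), (120, [17, 126, 178]), (132, [17, 128, 177]), (144, [17, 129, 178]), (156, [11, 100, 132]), (168, [14, 127, 116]), (180, [15, 113, 190]), (192, [15, 110, 190]), (204, [14, 111, 190]), (216, [14, 111, 190]), (228, [14, 111, 190]), (240, [15, 110, 190]), (252, [14, 111, 190]), (264, [14, 111, 190]), (276, [13, 118, 121]), (288, [13, 118, 121]), (300, [14, 120, 121]), (312, [14, 120, 121]), (324, [14, 117, 164]), (336, [14, 114, 188]), (348, [15, 113, 187])]
0.056 [319.8204 166.8862] [319.3821 151.4617]
0.059 [319.8527 158.5776] [319.405  144.6864]
0.053 [319.7887 175.0579] [319.3594 158.1471]
```

step_arm(series=[{"x":-45,"y":19,"z":0,"twist":0,"grip":0.6},{"x":-95,"y":40,"z":0,"twist":0,"grip":0.6},{"x":-145,"y":61,"z":0,"twist":0.067,"grip":0.6},{"x":-195,"y":82,"z":0,"twist":0.067,"grip":0.6},{"x":-245,"y":103,"z":0,"twist":0.067,"grip":0.6},{"x":-295,"y":124,"z":0,"twist":0.067,"grip":0.6},{"x":-345,"y":146,"z":0,"twist":0.067,"grip":0.6},{"x":-395,"y":167,"z":0,"twist":0.067,"grip":0.6},{"x":-445,"y":188,"z":0,"twist":0.067,"grip":0.6},{"x":-485,"y":205,"z":0,"twist":0.067,"grip":0.6}])

```text
time_s: 27.22
position: [0.5199, -0.196, 0.191]
ee_rot: [0.782, 0.624, -0.001, -0.001]
ft_force: [0.4, -0.6, -0.9]
gripper_width: 0.708
grasp_force: 45.9
```

```bash
python3 - <<'E'
from plant import bot
s=bot.sense();print(s['position'],s['ee_rot'],s['time_s'])
import pickle,cv2
from h import *
c=pickle.load(open('pics/w13.pkl','rb'));h=cv2.cvtColor(cv2.imread('pics/w13.png'),cv2.COLOR_BGR2HSV).astype(float)[:,300:336].mean(1);print([(r,h[r].round().tolist()) for r in range(144,182)])
E
```

```text
[ 0.5198811  -0.19596343  0.19099136] [ 7.81677161e-01  6.23682420e-01 -5.70218490e-04 -8.53670264e-04] 27.225
[(144, [17.0, 126.0, 179.0]), (145, [17.0, 126.0, 179.0]), (146, [17.0, 126.0, 179.0]), (147, [17.0, 126.0, 179.0]), (148, [17.0, 126.0, 180.0]), (149, [17.0, 126.0, 180.0]), (150, [17.0, 126.0, 180.0]), (151, [17.0, 126.0, 180.0]), (152, [17.0, 126.0, 180.0]), (153, [14.0, 128.0, 147.0]), (154, [10.0, 107.0, 136.0]), (155, [10.0, 100.0, 137.0]), (156, [11.0, 97.0, 127.0]), (157, [12.0, 117.0, 112.0]), (158, [14.0, 131.0, 106.0]), (159, [14.0, 131.0, 107.0]), (160, [14.0, 131.0, 107.0]), (161, [14.0, 130.0, 108.0]), (162, [13.0, 128.0, 108.0]), (163, [13.0, 128.0, 109.0]), (164, [14.0, 128.0, 109.0]), (165, [13.0, 128.0, 110.0]), (166, [14.0, 130.0, 111.0]), (167, [14.0, 130.0, 112.0]), (168, [14.0, 129.0, 113.0]), (169, [14.0, 129.0, 127.0]), (170, [14.0, 128.0, 143.0]), (171, [13.0, 128.0, 153.0]), (172, [14.0, 121.0, 169.0]), (173, [14.0, 118.0, 177.0]), (174, [15.0, 115.0, 180.0]), (175, [15.0, 114.0, 183.0]), (176, [14.0, 113.0, 186.0]), (177, [14.0, 112.0, 189.0]), (178, [14.0, 112.0, 190.0]), (179, [15.0, 112.0, 190.0]), (180, [15.0, 112.0, 190.0]), (181, [15.0, 112.0, 190.0])]
```

step_arm(series=[{"x":-50,"y":25,"z":0,"twist":0,"grip":0.6},{"x":-100,"y":50,"z":0,"twist":0,"grip":0.6},{"x":-125,"y":63,"z":0,"twist":0,"grip":0.6},{"x":-125,"y":63,"z":0,"twist":0,"grip":0.6},{"x":-125,"y":63,"z":0,"twist":0,"grip":0.6}])

```text
time_s: 27.85
position: [0.5538, -0.3285, 0.1912]
ee_rot: [0.781, 0.624, -0.0, -0.001]
ft_force: [-0.5, 1.0, -1.2]
gripper_width: 0.715
grasp_force: 45.9
```

```bash
python3 look.py w14 wrist; python3 - <<'E'
from fit import *
np.set_printoptions(precision=4,suppress=True)
c=pickle.load(open('pics/w14.pkl','rb'));h=cv2.cvtColor(cv2.imread('pics/w14.png'),cv2.COLOR_BGR2HSV)
a=.225;R=np.array([[np.cos(a),np.sin(a)],[-np.sin(a),np.cos(a)]])
Q=[[*(np.array([.562,-.2])+R@[x,y]),.032] for x,y in((-.03,.045),(.03,.045),(.03,-.045),(-.03,-.045),(0,0))]
q=np.array([w2px(c,p) for p in Q]);print(q)
u,v=q[4].astype(int);print(h[v,u-90:u+91:10].tolist());print(h[v-90:v+91:10,u].tolist())
E
```

```text
[ 0.5539 -0.3283  0.1916] [ 0.781   0.6246 -0.0001 -0.0008] 27.9 0.7151765217682787 [ 0.0582 -0.2293 -1.5246]
[[254.2142 -31.3307]
 [330.7986 -31.1309]
 [329.1526  90.0634]
 [260.3434  89.8459]
 [293.6812  32.6025]]
[[17, 133, 159], [17, 133, 165], [17, 130, 171], [17, 121, 105], [19, 96, 114], [18, 94, 119], [11, 151, 133], [12, 150, 133], [12, 149, 142], [11, 148, 129], [11, 151, 130], [12, 150, 133], [12, 149, 130], [19, 83, 199], [20, 85, 192], [19, 86, 192], [17, 124, 169], [17, 122, 172], [17, 122, 173]]
[]
```

step_arm(series=[{"x":35,"y":8,"z":0,"twist":0,"grip":0.6},{"x":35,"y":8,"z":0,"twist":0,"grip":0.6},{"x":35,"y":8,"z":0,"twist":0,"grip":0.6},{"x":35,"y":8,"z":0,"twist":0,"grip":0.6}])

```text
time_s: 28.4
position: [0.5693, -0.2978, 0.1923]
ee_rot: [0.782, 0.624, -0.0, 0.0]
ft_force: [-0.3, 0.0, -1.7]
gripper_width: 0.714
grasp_force: 45.9
```

```bash
python3 look.py w15 wrist 200 0 440 200 3; python3 - <<'E'
from fit import *
np.set_printoptions(precision=4,suppress=True)
c=pickle.load(open('pics/w15.pkl','rb'))
m=mask('w15',(5,135,50),(14,255,255),(200,0,420,150));print(cv2.boundingRect(m))
for v in range(0,150,8):
    q=np.where(m[v])[0]
    if len(q):print(v,q.min(),q.max(),end='; ')
print(fit([(m,c)],(-.03,.03),(-.045,.045),(.012,.032),[.562,-.2,.225]))
E
```

```text
[ 0.5693 -0.2979  0.1923] [ 0.7816  0.6238 -0.0001  0.    ] 28.45 0.7131251477194135 [-0.133  -0.5571 -0.2927]
(249, 20, 72, 110)
24 250 320; 32 250 320; 40 250 320; 48 251 320; 56 251 320; 64 252 320; 72 252 320; 80 253 320; 88 253 320; 96 254 320; 104 254 320; 112 254 319; 120 255 319; 128 255 319; (array([ 0.5629, -0.2026,  0.226 ]), np.float64(0.06025803358813629))
```

View pics/w15b.png

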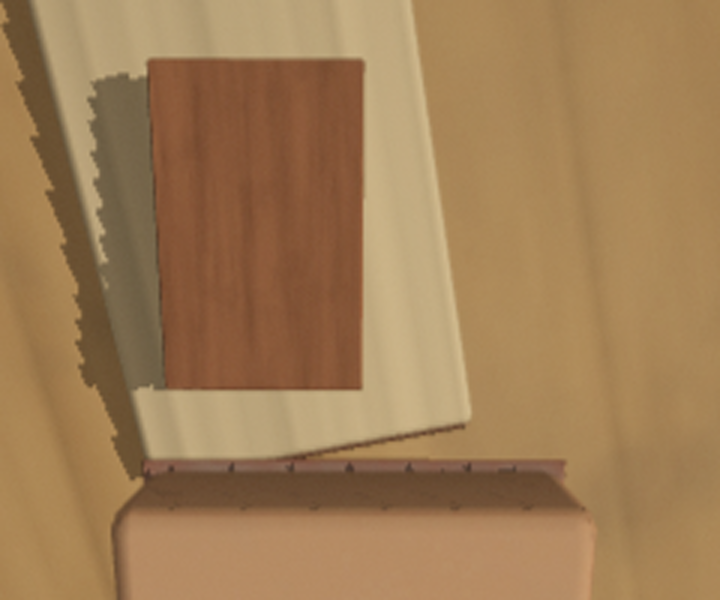

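The offcut's top corners are at (149,58),(364,60),(362,389),(165,389) in the crop, square to the held block. The block's front bottom edge runs (145,462)–(567,462).

```bash
python3 - <<'E'
from fit import *
np.set_printoptions(precision=4,suppress=True)
c=pickle.load(open('pics/w15.pkl','rb'))
f=lambda u,v,z:px2w(c,200+(u+.5)/3-.5,(v+.5)/3-.5,z)[:2]
o=np.array([f(*p,.032) for p in((149,58),(364,60),(362,389),(165,389))]);print(o.mean(0),[np.linalg.norm(o[i]-o[i-1]) for i in range(4)])
e=o[0]+o[1]-o[2]-o[3];print('a',np.arctan2(*e),np.arctan2(*(o[0]-o[3])),np.arctan2(*(o[1]-o[2])))
b=f(356,462,.1885);a=.2238;n=np.array([np.sin(a),np.cos(a)]);print('block front',b,'centre',b-.056*n, f(145,462,.1885)-f(567,462,.1885))
for t in(o.mean(0),np.array([.5629,-.2026])):
    d=t-(b-.056*n);print('shift tool x,y',d@n,d@[n[1],-n[0]]);d=t-[.5693,-.2979];print('vs tcp',d@n,d@[n[1],-n[0]])
E
```

```text
[ 0.5632 -0.2015] [np.float64(0.08910118099974987), np.float64(0.058793693652998594), np.float64(0.08859054851887498), np.float64(0.059645978436125006)]
a 0.23164215678274955 0.23641300665414133 0.22684380770754972
block front [ 0.5818 -0.2434] centre [ 0.5694 -0.298 ] [-0.0615  0.014 ]
shift tool x,y 0.09271932806186223 -0.027483231338382586
vs tcp 0.09261064606268576 -0.027338500336734167
shift tool x,y 0.09161161468120858 -0.02753566582665018
vs tcp 0.09150293268203215 -0.02739093482500176
```

step_arm(series=[{"x":50,"y":-15,"z":0,"twist":0.005,"grip":0.6},{"x":93,"y":-27,"z":0,"twist":0.005,"grip":0.6},{"x":93,"y":-27,"z":30,"twist":0.005,"grip":0.6},{"x":93,"y":-27,"z":70,"twist":0.005,"grip":0.6},{"x":93,"y":-27,"z":105,"twist":0.005,"grip":0.6},{"x":93,"y":-27,"z":132,"twist":0.005,"grip":0.6},{"x":93,"y":-27,"z":146,"twist":0.005,"grip":0.6},{"x":93,"y":-27,"z":153,"twist":0.005,"grip":0.6},{"x":93,"y":-27,"z":153,"twist":0.005,"grip":0.6}])

```text
time_s: 29.58
position: [0.5641, -0.2008, 0.0396]
ee_rot: [0.783, 0.622, 0.0, 0.0]
ft_force: [0.4, -0.3, -1.4]
gripper_width: 0.717
grasp_force: 45.9
```

step_arm(series=[{"x":0,"y":0,"z":2,"twist":0,"grip":0.6},{"x":0,"y":0,"z":3,"twist":0,"grip":0.6},{"x":0,"y":0,"z":3,"twist":0,"grip":0.6}])

```text
time_s: 29.95
position: [0.564, -0.2007, 0.0366]
ee_rot: [0.783, 0.622, 0.0, 0.0]
ft_force: [0.4, 0.7, -1.8]
gripper_width: 0.717
grasp_force: 45.9
```

step_arm(series=[{"x":0,"y":0,"z":1,"twist":0,"grip":0.6},{"x":0,"y":0,"z":1,"twist":0,"grip":0.6}])

```text
time_s: 30.2
position: [0.5641, -0.2008, 0.0359]
ee_rot: [0.783, 0.622, 0.0, 0.0]
ft_force: [-3.2, 1.5, 7.7]
gripper_width: 0.718
grasp_force: 47.0
```

Contact is made. Next I release, retreat upwards, and back off to look.

step_arm(series=[{"x":0,"y":0,"z":0,"twist":0,"grip":0.8},{"x":0,"y":0,"z":0,"twist":0,"grip":1},{"x":0,"y":0,"z":0,"twist":0,"grip":1},{"x":0,"y":0,"z":-40,"twist":0,"grip":1},{"x":0,"y":0,"z":-90,"twist":0,"grip":1},{"x":0,"y":0,"z":-140,"twist":0,"grip":1},{"x":0,"y":0,"z":-180,"twist":0,"grip":1},{"x":0,"y":0,"z":-180,"twist":0,"grip":1},{"x":0,"y":0,"z":-180,"twist":0,"grip":1}])

```text
time_s: 31.32
position: [0.5635, -0.2007, 0.2148]
ee_rot: [0.783, 0.622, -0.0, -0.0]
ft_force: [0.2, 0.8, -0.5]
gripper_width: 0.998
grasp_force: 0.0
```

```bash
python3 look.py w16 wrist; python3 - <<'E'
from fit import *
np.set_printoptions(precision=4,suppress=True)
c=pickle.load(open('pics/w16.pkl','rb'))
h=cv2.cvtColor(cv2.imread('pics/w16.png'),cv2.COLOR_BGR2HSV)
a=.229;R=np.array([[np.cos(a),np.sin(a)],[-np.sin(a),np.cos(a)]])
print([w2px(c,[*(np.array([.5635,-.201])+R@[x,y]),.062]).round() .tolist() for x,y in((-.031,.056),(.031,.056),(.031,-.056),(-.031,-.056),(0,0))])
m=mask('w16',(8,80,60),(15,150,255),(200,60,440,320));print(cv2.boundingRect(m))
print(fit([(m,c)],(-.031,.031),(-.056,.056),(.032,.062),[.5635,-.201,.229]))
for v in range(80,320,12):
    q=np.where(m[v])[0]
    if len(q):print(v,q.min(),q.max(),end='; ')
E
```

```text
[ 0.5633 -0.2006  0.2143] [ 0.783   0.6221 -0.0004 -0.0006] 31.375 1.001112472817054 [-1.1056  0.2205 -0.2275]
[[283.0, 121.0], [353.0, 122.0], [349.0, 237.0], [287.0, 237.0], [318.0, 183.0]]
(284, 118, 69, 118)
(array([ 0.5638, -0.2009,  0.2202]), np.float64(0.09133699346405229))
128 285 352; 140 285 351; 152 285 351; 164 285 351; 176 286 350; 188 286 350; 200 287 349; 212 287 349; 224 288 351;
```

step_arm(series=[{"x":45,"y":-10,"z":0,"twist":-0.1,"grip":1},{"x":95,"y":-21,"z":0,"twist":-0.19,"grip":1},{"x":145,"y":-33,"z":0,"twist":-0.19,"grip":1},{"x":195,"y":-45,"z":0,"twist":-0.19,"grip":1},{"x":250,"y":-58,"z":0,"twist":-0.19,"grip":1},{"x":250,"y":-58,"z":0,"twist":-0.19,"grip":1},{"x":250,"y":-58,"z":0,"twist":-0.19,"grip":1}])

```text
time_s: 32.25
position: [0.5635, 0.0556, 0.2143]
ee_rot: [0.72, 0.694, -0.001, -0.001]
ft_force: [0.2, -1.2, -0.0]
gripper_width: 1.0
grasp_force: 0.0
```

```bash
python3 look.py w17 wrist; python3 - <<'E'
from fit import *
np.set_printoptions(precision=4,suppress=True)
c=pickle.load(open('pics/w17.pkl','rb'))
h=cv2.cvtColor(cv2.imread('pics/w17.png'),cv2.COLOR_BGR2HSV)
print('pred meas',[w2px(c,[.5745,y,z]).round().tolist() for y,z in((.155,.012),(.12,.074),(.086,.074),(.072,.02))],'red',w2px(c,[.57,.009,.11]))
u0,v0=w2px(c,[.5745,.114,.04]).astype(int)
m=mask('w17',(20,128,60),(32,255,255),(u0-60,max(0,v0-80),u0+60,v0+60));print(cv2.boundingRect(m))
print(fit([(m,c)],(-.016,.018),(-.028,.041),(.012,.074),[.5745,.114,.04]))
for v in range(0,400,8):
    q=np.where(m[v])[0]
    if len(q):print(v,q.min(),q.max(),end='; ')
print()
print('hookcol',[(v,h[v,u0].tolist()) for v in range(v0+16,v0+80,4)])
r=mask('w17',(0,150,50),(8,255,255),(250,200,400,400))|mask('w17',(172,150,50),(180,255,255),(250,200,400,400));print('red',cv2.boundingRect(r))
E
```

```text
[0.5636 0.0549 0.2144] [ 0.7207  0.6932 -0.0006 -0.0004] 32.3 1.000360190348425 [ 0.1092 -0.8315 -0.376 ]
pred meas [[326.0, 71.0], [328.0, 112.0], [329.0, 152.0], [328.0, 156.0]] red [327.7726 251.6145]
(307, 66, 41, 78)
(array([0.5728, 0.1144, 0.0092]), np.float64(0.23195415427637409))
72 308 346; 80 308 347; 88 308 347; 96 307 347; 104 308 347; 112 308 347; 120 308 347; 128 309 346; 136 310 345; 
hookcol [(132, [21, 144, 207]), (136, [22, 156, 196]), (140, [22, 167, 157]), (144, [19, 50, 182]), (148, [19, 33, 191]), (152, [18, 41, 112]), (156, [19, 59, 187]), (160, [19, 86, 192]), (164, [20, 88, 192]), (168, [19, 87, 191]), (172, [19, 88, 192]), (176, [19, 87, 193]), (180, [20, 86, 190]), (184, [19, 87, 193]), (188, [107, 184, 83]), (192, [108, 181, 83])]
red (305, 215, 44, 58)
```

The wrist camera confirms the final layout: the measure stands at about (0.574, 0.114), the cups are nested at the midpoint, and the block is square on the offcut. I'm handing in now.

```bash
python3 -c "
from plant import bot
print(bot.sign_off())"
```

```text
the job is handed in; nothing more can be done
None
```

The job is handed in at about 32 s of the 115 s: cups nested red in yellow in blue at the midpoint, tape measure standing between the cups and the roll, sanding block centred and aligned on the offcut, and everything released. By my own camera measurements the placements are within 1–2 mm, but sign-off returned no verdict.

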